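# Clip the glued half sole

### The arm

A 7-joint arm with a two-finger parallel gripper is mounted at the origin on the work surface. World frame = base frame: x ahead of the robot, y to its left, z up, the work surface at z = 0. Lengths are in m, angles in rad, forces in N, time in s.
With the tool pointing down it reaches from about 0.4 to 0.875 m from the base axis. Payload 6.5 kg.
Tool frame: the origin (TCP) lies at the very end of the fingers, on their centre line; the grasp point (between the pads) lies 19 mm behind it; z points along the fingers, y is the line along which they close (so a half turn about z gives the same grasp; the last joint's range is limited). The gripper opens to 85 mm and grips with 20 to 120 N. Pads are 22 mm wide; open, the fingers measure 114 mm over their backs; the gripper's body (76 mm by 85 mm) begins 54 mm behind the grasp point. The pads swing forward as they close: fully open they stand 13 mm farther back than shut.
Start: joints at [-0.066, 0.536, -0.004, 1.538, 0.003, 1.067, -0.071], TCP at [0.65, -0, 0.202] pointing down, gripper open.
Joint ranges: [-2.7, 2.7], [-0.37, 2.16], [-1.27, 1.26], [0.24, 2.4], [-1.31, 4.45], [0.19, 1.91], [-2.76, 2.76]. Speed limits (rad/s): [2.39, 2.39, 3.14, 3.14, 3.14, 3.14, 3.14].

### API

Orientations are given as a unit quaternion [w, x, y, z].
In Python, from plant import get_state, snapshot, hand_in gives the robot as it stands.
- The arm moves only by the tool send_rows, never from a script. Its argument "motion" is text: rows parted by semicolons, each of 7 numbers parted by spaces: the closure, from 0 (fully open) to 1 (shut), then the shift along the tool's x, y, z in mm, then the turn, a rotation vector about the tool's x, y, z in rad. A call has 1 to 12 rows; each row is the pose to reach, as a shift and turn from the pose commanded when the call began, along the tool's axes at that moment; what a row does not reach only later rows make up. A row lasts 1/8 s, in which the tool goes at most 62.5 mm and 10.7 degrees, less where a joint would pass 70% of its speed; a pose out of reach is approached as far as the arm can. A call with a gripper value outside its range is refused whole. The fingers move at their own pace and stop on an object; "squeeze" is the grip in N (left out, the last holds). Time passes only in rows, so rows that repeat a pose let the fingers close. It gives the time, the measured TCP pose, the force, the opening and the grip force at its end, in the units of the state.
- get_state(): the state, without advancing time (a new reading comes with each control period).
- snapshot(name): name is "scene" or "side" or "wrist"; returns a dict with "img" (480x640x3 uint8, red, green, blue), "z_map" (480x640 float32, m along the optical axis (not along the pixel's ray), 0 where there is no reading), "intrinsics" (3x3 intrinsics, pixels), "R" (3x3) and "t" (3): a world point X has camera coordinates R X + t; the wrist camera has in their place "tool_from_camera" (4x4, takes a point from camera to tool coordinates, whose origin is the TCP and whose axes are the flange's). Camera axes: x right, y down, z forward; pixel columns grow to the right and rows downward; lengths in m; the calibration is good to about 2 mm. A picture is of the moment at which its call begins: read the wrist's pose just before it.
- hand_in(): hands the job in; it is judged then, once.
The state is a dict: "time_s": time; "joint_pos": joint angles; "dq": joint speeds; "joint_torque": joint torques, N m; "tool_pos": TCP position; "eef_rot": TCP orientation; "ft_force": force on the tool from outside, world axes, zero at the start; "torque": the same for the moment, N m; "width": finger opening in m; "grasp_force": force on a finger pad.
Only numpy, scipy, OpenCV 4.12 (cv2) and the standard library are available. Lean on these libraries where they do the work, as an engineer would, in place of code of your own. Each camera call takes 0.05 s, during which the arm holds its last target. There are 200 camera calls.

### The job

The two glued layers of the half sole standing in the wooden frame need clamping. First take away the steel rasp that was left lying over the frame and lay it flat on the green mat without dropping it; then take the orange spring clip off its parking board and clip it upright onto the sole's top edge at the white chalk mark, one jaw on each side. Leave the other things where they are.

Things in the scene. Friction and masses are not known exactly. Their poses are not given: they have to be found in the camera images.
- frame: fixed wooden frame: foot 220 (x) x 90 (y) x 14 mm thick, and at each end (x = +-100 mm) a post 20 (x) x 50 (y) mm whose top is 106 mm above the table; origin centre of underside, x along the sole, z up
- sole: half sole of a shoe, fixed on edge in the frame between the posts: 140 mm long along x (from -75 to +65), 8 mm thick along y (tan layer and black layer, 4 mm each), top edge 92 mm above the table, straight from x = -75 to +25 and rounded down beyond; below 30 mm it is held between two dark strips. Origin and axes are the frame's
- sole_mark (a point): middle of the white chalk mark (20 mm long) on the sole's top edge, 20 mm towards -x of the frame's centre; at the height of the edge, x along the edge, y across the 8 mm thickness, z up
- rasp: loose flat steel rasp, 230 (x) x 28 (y, the last 20 mm at each end 22) x 8 mm thick (z), 0.33 kg, lying on the frame's two posts just over the sole's edge (14 mm between the edge and the rasp); origin centre of underside
- mat: fixed green mat 220 (x) x 150 (y) x 4 mm thick; origin centre of underside
- park: fixed parking board: foot 120 x 70 x 12 mm with an upright plywood board 110 long (x) x 8 mm thick (y), top edge 80 mm above the table; origin centre of underside
- clip: orange spring clip, 24 mm wide (x), 0.06 kg, astride the parking board's top edge like a clothes peg, jaws down, wings up. Origin on its pivot, 6 mm above the edge it sits on (a barrel of 6 mm radius rests on the edge), z up. Jaws reach 30 mm below the pivot, rubber pads on the last 14 mm. Wings spread like a V along y: outside width 20 mm at the pivot, 46 mm at the tips, 42 mm above it
- clip_mouth (a point): point midway between the clip's rubber pads when they hold an 8 mm board, 23 mm below the pivot
- clip_jaw (a joint): clip opening in rad: 0 when the jaws hold an 8 mm board, -0.12 shut on nothing, 0.6 fully open (stop); sprung to close. Squeezing the wings along y about 30 mm above the pivot (some 7 N) until they stand parallel, about 20 mm over the outsides, opens the jaws to 25 mm at the tips; keep squeezing to carry the clip
- cream_jar: glass jar of black shoe cream with a dark lid, 68 mm across, 85 mm tall, origin centre of underside; a bystander
- sanding_block: cork sanding block 100 x 60 x 30 mm with a stick of chalk on top (40 mm in all), origin centre of underside; a bystander
- hammer: hammer lying on the table, 260 mm long along its x; a bystander
- glue_tin: round tin with a yellow label, 74 mm across, 100 mm tall, origin centre of underside; a bystander
- brush: brush lying on the table, 200 mm long along its x; a bystander
There are look-alikes about, which are no part of the job. Leave any blue, pink or turquoise look-alike of the clip alone.

How it is judged:
By the outcome, as a careful person would: the job done as asked, in the order asked, and still so for the second after the job is handed in, with the robot touching nothing.
It also fails if it takes over 54 s, if anything falls off the work surface, if the arm or the gripper's body presses on something with over 40 N, if the wrist force passes 120 N, or if a joint passes its speed limit or range.

## Working session

There is one attempt and no reset: what is moved stays moved. The work goes in short steps, Python scripts to look and compute and a tool call to move; the robot and the scene stay as the last step left them, time stands still between calls to the robot, and variables do not carry over. Pictures are saved under pics/ and viewed, at most 10 in all, crops included, and the job is handed in when it is done.

Besides the shell and the picture viewer there is one more tool, called after ">>>" by a JSON object that holds its "api" and its "payload". send_rows: Moves the arm, as the interface text tells. Its arguments: {"type":"object","properties":{"motion":{"type":"string"},"squeeze":{"type":"number"}},"required":["motion"]}

```bash
ls; mkdir -p pics; cat > h.py <<'E'
import numpy as np, cv2
from plant import get_state, snapshot, hand_in
from scipy.spatial.transform import Rotation as Ro
def cloud(s, T=None):
    K=s["intrinsics"]; z=s["z_map"]; v,u=np.mgrid[0:480,0:640]
    P=np.stack([(u-K[0,2])/K[0,0]*z,(v-K[1,2])/K[1,1]*z,z],-1)
    if "R" in s: W=(P-s["t"])@np.asarray(s["R"])
    else:
        st=get_state() if T is None else T
        q=st["eef_rot"]; R=Ro.from_quat([q[1],q[2],q[3],q[0]]).as_matrix()
        M=np.asarray(s["tool_from_camera"]); W=(P@M[:3,:3].T+M[:3,3])@R.T+st["tool_pos"]
    W[z==0]=np.nan
    return W
def save(s,n): cv2.imwrite(f"pics/{n}.png",s["img"][:,:,::-1])
E
python3 - <<'E'
from h import *
print(get_state())
for n in ("scene","side"):
    s=snapshot(n); save(s,n); np.savez(n,**s); print(n,s["intrinsics"],s["R"],s["t"])
E
```

```text
pics
{'time_s': 0.0, 'joint_pos': array([-0.06620706,  0.53715002, -0.00442396,  1.53886779,  0.00259915,
        1.06731009, -0.0712164 ]), 'dq': array([-0.00188277,  0.00016968,  0.00202457,  0.00018195, -0.00056391,
        0.00095707, -0.00260589]), 'joint_torque': array([-4.51575825e-04, -5.83398092e+01,  1.04865700e+00, -2.59097242e+01,
        1.23920938e-02,  9.44124302e-03, -7.87308863e-06]), 'tool_pos': array([ 6.49317978e-01, -2.65845330e-05,  2.01225819e-01]), 'eef_rot': array([-5.62342774e-04,  7.07088990e-01,  7.07124043e-01, -6.56977491e-04]), 'ft_force': array([-0.42278317,  0.98733234,  0.03166358]), 'torque': array([0.00770913, 0.01497883, 0.02751701]), 'grasp_force': 0.0, 'width': 0.08507522204695832}
scene [[519.7396965    0.         319.45401948]
 [  0.         519.7396965  251.18135423]
 [  0.           0.           1.        ]] [[-0.89877958  0.43836242  0.00580106]
 [ 0.37085041  0.76728278 -0.52320847]
 [-0.23380599 -0.46809777 -0.85218498]] [ 0.50823292 -0.15866933  1.28498207]
side [[593.96967035   0.         321.8856313 ]
 [  0.         593.96967035 247.89335636]
 [  0.           0.           1.        ]] [[ 0.99919454 -0.03495616  0.01970652]
 [-0.00667903 -0.62911027 -0.77728737]
 [ 0.03956855  0.77652967 -0.62883702]] [-0.55584768  0.05519604  1.1370273 ]
```

View pics/scene.png

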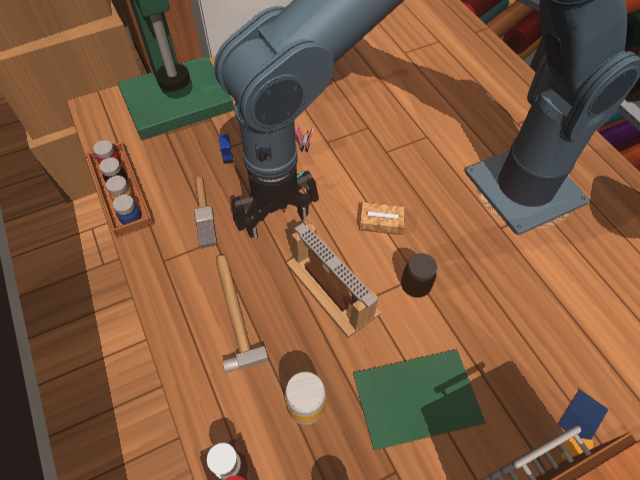

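View pics/side.png

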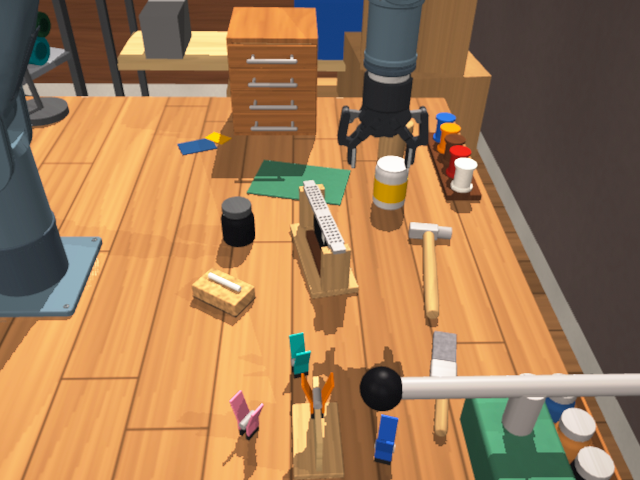

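The scene view shows the rasp on the frame (~335,262) and the mat (~420,398). The orange clip is hidden behind the gripper there. The side view shows the clip on its board at (317,395), with teal, pink and blue look-alikes around it, the rasp at (325,217) and the mat at (300,182).

```bash
cat > m.py <<'E'
from h import *
def rect(P):
    (c,wh,a)=cv2.minAreaRect((P[:,:2]*1000).astype(np.float32)); return np.round(c,1),np.round(wh,1),round(a,1)
for n in ("scene","side"):
    s=dict(np.load(n+".npz")); W=cloud(s); hsv=cv2.cvtColor(s["img"],cv2.COLOR_RGB2HSV)
    H,S,V=[hsv[...,i].astype(int) for i in range(3)]; z=W[...,2]; u=np.mgrid[0:480,0:640][1]
    def comps(m,name,minA=40):
        k,l,st,c=cv2.connectedComponentsWithStats(m.astype(np.uint8))
        for i in range(1,k):
            if st[i,4]>=minA:
                P=W[l==i]; print(n,name,st[i],rect(P),"z",np.round(np.nanpercentile(P[:,2],[2,50,98])*1000,1))
    inb=(W[...,0]>0.2)&(W[...,0]<1.0)&(abs(W[...,1])<0.6)
    comps((H>65)&(H<90)&(S>90)&inb&(z<0.012)&(z>-.006),"mat",800)
    comps((z>0.100)&(z<0.122)&inb&(S<70),"rasp",150)
    comps((H>=4)&(H<=17)&(S>190)&(V>150)&inb&(z>.03)&(z<.15),"orange",30)
    comps((z>0.074)&(z<0.0835)&inb,"park?z80",40)
    comps((z>0.008)&(z<0.0165)&inb,"foot",200)
    comps((z>0.025)&(z<0.14)&inb,"tall",200)
E
python3 m.py
```

```text
scene mat [ 393  384   51   53 1048] (array([520.2, 351.7]), array([108.2,  83.9]), 11.7) z [0.2 3.9 7.8]
scene rasp [ 295  224   82   83 1406] (array([557.1,  44.7]), array([ 30.4, 232.4]), 13.4) z [110.3 114.  117.4]
scene rasp [286 372  38  38 539] (array([716.6, 249. ]), array([64.7, 65.3]), 38.9) z [100.  101.1 103.3]
scene park?z80 [408 266  26  15  90] (array([399.2, 128.7]), array([24.9, 53.3]), 53.9) z [74.3 80.7 83.4]
scene park?z80 [352 304  25  15  45] (array([540.2, 152.7]), array([17.3, 50.8]), 79.4) z [74.4 78.4 83.3]
scene park?z80 [207 443  30  32 726] (array([889.2, 285.4]), array([48.6, 49. ]), 23.7) z [74.8 78.1 81.5]
scene park?z80 [225 476  20   4  57] (array([880.3, 323.3]), array([ 5.4, 31.6]), 63.7) z [75.1 78.3 81.1]
scene foot [140 110  81  30 213] (array([ 699.6, -560.6]), array([221.4,  13.9]), 1.7) z [ 8.1 12.2 16.3]
scene foot [ 286  256   84   81 1192] (array([577.4,  49.4]), array([ 57.1, 223. ]), 13.2) z [ 9.  13.6 16.3]
scene foot [227 437  31  43 411] (array([864.3, 290.5]), array([81.1, 29.7]), 89.7) z [11.2 14.8 16.4]
scene tall [157  70  33  22 
[... 3784 characters left out ...]
3.2]), array([261.2,  87.1]), 89.7) z [25.1 26.8 30.1]
side tall [ 191  267   63   41 1357] (array([372.1, -63.8]), array([ 63.8, 102.6]), 57.2) z [26.1 31.8 41.5]
side tall [288 332  23  37 577] (array([ 509.9, -242.3]), array([26.4, 46.7]), 16.0) z [27.3 53.7 73.2]
side tall [ 301  372   33   96 1196] (array([ 534.7, -369.1]), array([113.6,  43.3]), 89.6) z [ 31.4  87.7 128.8]
side tall [229 390  34  41 673] (array([ 434.8, -351.6]), array([28.3, 44.1]), 55.5) z [26.9 49.1 73.6]
side tall [ 545  396   76   84 3286] (array([ 910.2, -395.7]), array([156.7,  70.1]), 89.8) z [27.6 64.1 69. ]
side tall [374 414  24  42 712] (array([ 628.9, -398.3]), array([45.7, 27.8]), 74.3) z [27.1 53.6 73.7]
```

>>> {"api": "send_rows", "payload": {"motion": "0 15 -30 10 0 0 -0.07; 0 32 -65 30 0 0 -0.15; 0 45.5 -92.5 40 0 0 -0.2; 0 45.5 -92.5 40 0 0 -0.2", "squeeze": 80}}

```text
time_s: 0.6
tool_pos: [0.5547, 0.0467, 0.161]
eef_rot: [-0.002, 0.632, 0.775, -0.001]
ft_force: [1.4, -0.2, -0.6]
width: 0.0855
grasp_force: 0.0
```

```bash
python3 - <<'E'
from h import *
st=get_state(); s=snapshot("wrist"); save(s,"w1"); np.savez("w1",**s)
print(st["tool_pos"],st["eef_rot"],st["time_s"]); print(s["tool_from_camera"])
W=cloud(s,st); z=W[...,2]
m=(z>.108)&(z<.122)
P=W[m]*1000; print(m.sum(),np.median(P[:,2])); r=cv2.minAreaRect(P[:,:2].astype(np.float32)); print(r)
c=P[:,:2].mean(0); U=np.linalg.svd(P[:,:2]-c,full_matrices=False)[2][0]; print(c,U,np.degrees(np.arctan2(-U[0]*np.sign(U[1]),abs(U[1]))))
# sides & scene pca
for n in("scene","side"):
    s=dict(np.load(n+".npz"));W=cloud(s);m=(W[...,2]>.107)&(W[...,2]<.12)&(abs(W[...,0]-.557)<.06)&(abs(W[...,1]-.045)<.13)
    P=W[m]*1000; c=P[:,:2].mean(0);U=np.linalg.svd(P[:,:2]-c,full_matrices=False)[2][0];print(n,c,np.median(P[:,2]),np.degrees(np.arctan2(-U[0]*np.sign(U[1]),abs(U[1]))))
E
```

```text
[0.55467907 0.04671966 0.16096156] [-0.00151621  0.63195107  0.77500598 -0.00113013] 0.6
[[-4.17314615e-04 -9.64803159e-01 -2.62972793e-01  6.59904611e-02]
 [ 9.99999905e-01 -4.36278823e-04  1.37223761e-05 -6.87584144e-04]
 [-1.27968852e-04 -2.62972762e-01  9.64803249e-01 -1.71814049e-01]
 [ 0.00000000e+00  0.00000000e+00  0.00000000e+00  1.00000000e+00]]
13940 114.21992109971754
((562.5949096679688, 47.042381286621094), (44.678977966308594, 228.34112548828125), 13.819520950317383)
[552.73850863  59.20321775] [ 0.22247811 -0.97493769] 12.854626092420796
scene [556.78710341  51.24787856] 113.81268128047604 12.70073187779664
side [557.98800955  32.25321195] 115.62817969600572 12.42347649225009
```

View pics/w1.png

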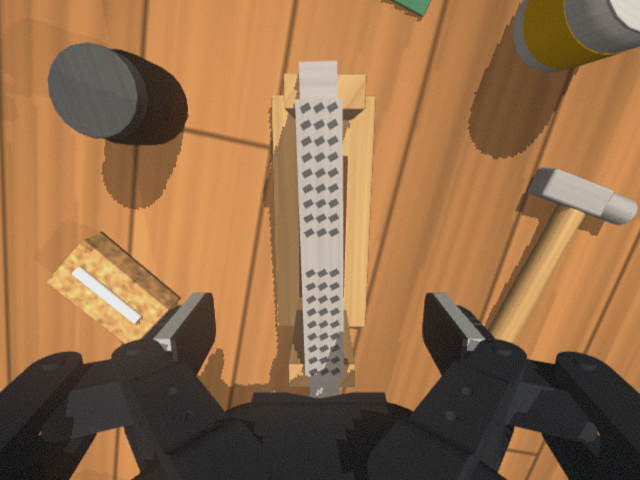

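The wrist view shows the rasp running up the image from (320,70) to (325,390), centred between the fingers. The jar is clear at (105,95). I'll descend and grip.

>>> {"api": "send_rows", "payload": {"motion": "0 -1.5 1.3 20 0 0 -0.02; 0 -1.5 1.3 42 0 0 -0.02; 0 -1.5 1.3 54 0 0 -0.02; 0 -1.5 1.3 55 0 0 -0.02; 0.5 -1.5 1.3 55 0 0 -0.02; 0.7 -1.5 1.3 55 0 0 -0.02; 0.8 -1.5 1.3 55 0 0 -0.02; 0.8 -1.5 1.3 55 0 0 -0.02; 0.8 -1.5 1.3 55 0 0 -0.02; 0.8 -1.5 1.3 55 0 0 -0.02", "squeeze": 80}}

```text
time_s: 1.9
tool_pos: [0.559, 0.0443, 0.1071]
eef_rot: [0.0, 0.625, 0.78, -0.0]
ft_force: [0.1, -0.2, 0.9]
width: 0.0168
grasp_force: 0.0
```

```bash
python3 - <<'E'
from h import *
st=get_state(); s=snapshot("wrist"); save(s,"w2"); print(st["tool_pos"],st["width"],st["grasp_force"])
s2=snapshot("side");s3=snapshot("scene")
cv2.imwrite("pics/w2.png",np.hstack([cv2.resize(s["img"],(400,300)),cv2.resize(s2["img"][150:300,220:420],(400,300))])[:,:,::-1])
W=cloud(s2);m=(W[...,2]>.107)&(W[...,2]<.12)&(abs(W[...,0]-.557)<.06)&(abs(W[...,1]-.045)<.13);print(np.median(W[m],0))
E
```

```text
[0.55904233 0.04425424 0.10710228] 0.016758113203237276 0.0
[0.56263021 0.00308954 0.11537142]
```

View pics/w2.png

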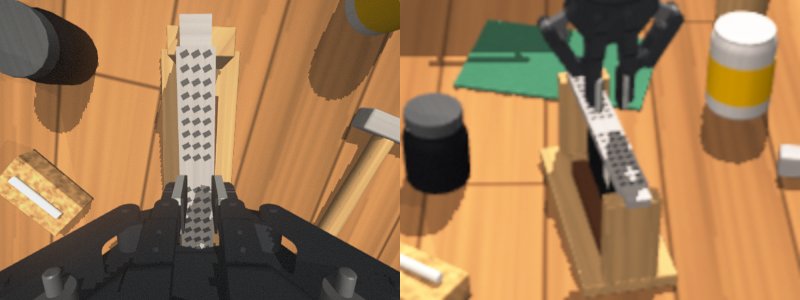

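Both views show the fingers at the rasp's edges, but the picture doesn't settle whether they are above it or beside it. I'll zoom in and check depths.

```bash
python3 - <<'E'
from h import *
st=get_state(); print(st["width"],st["grasp_force"],st["time_s"])
s=snapshot("wrist"); s2=snapshot("side")
cv2.imwrite("pics/w3.png",np.hstack([cv2.resize(s["img"][260:420,240:400],(400,400),interpolation=2),cv2.resize(s2["img"][170:250,285:365],(400,400),interpolation=2)])[:,:,::-1])
W=cloud(s2)*1000
for v in range(176,226,3): print(v,[("%d,%d,%d"%tuple(W[v,u]) if np.isfinite(W[v,u,0]) else "-") for u in range(300,340,4)])
E
```

```text
0.017075018703737354 0.0 2.05
176 ['514,25,208', '521,23,210', '535,347,6', '536,51,192', '542,25,208', '549,29,206', '573,348,6', '565,55,189', '571,30,205', '578,34,203']
179 ['514,25,202', '521,25,202', '528,37,194', '536,42,191', '542,23,204', '550,30,199', '572,334,6', '582,332,7', '572,39,193', '579,39,193']
182 ['515,318,8', '521,26,195', '528,28,194', '535,34,190', '542,28,194', '550,29,193', '572,323,5', '566,60,174', '572,37,188', '579,35,189']
185 ['515,305,8', '521,22,191', '528,22,192', '536,33,184', '543,31,186', '550,31,186', '571,309,5', '565,46,176', '572,36,182', '579,36,182']
188 ['514,143,106', '522,131,114', '530,128,115', '536,32,178', '543,31,179', '550,39,174', '571,294,7', '566,51,166', '572,34,177', '580,40,173']
191 ['514,133,105', '522,127,109', '530,117,116', '536,42,165', '543,34,171', '550,31,173', '563,138,102', '566,49,161', '572,38,168', '580,42,165']
194 ['514,130,100', '522,128,101', '530,109,114', '536,43,158', '543,35,163', '550,34,164', '570,271,5', '566,49,154', '572,38,161', '580,43,158']
197 ['514,133,91', '522,128,94', '530,95,116', '536,45,
[... 673 characters left out ...]
31,55', '522,133,53', '531,133,54', '539,134,52', '544,48,114', '552,46,115', '559,48,114', '567,48,114', '585,203,3', '594,202,4']
215 ['514,127,50', '522,129,49', '531,133,46', '539,131,47', '544,37,115', '551,39,113', '559,35,116', '566,36,116', '585,191,3', '594,194,2']
218 ['514,131,40', '522,134,37', '531,133,38', '539,134,37', '544,35,110', '551,28,115', '559,29,113', '566,25,117', '573,26,116', '593,180,3']
221 ['514,127,35', '522,130,33', '531,133,31', '539,132,31', '546,80,69', '551,16,116', '558,18,115', '565,17,116', '573,20,114', '592,171,2']
224 ['514,136,21', '522,131,24', '531,132,23', '539,137,20', '546,82,61', '550,8,115', '558,6,117', '565,9,115', '572,7,116', '592,162,0']
```

View pics/w3.png

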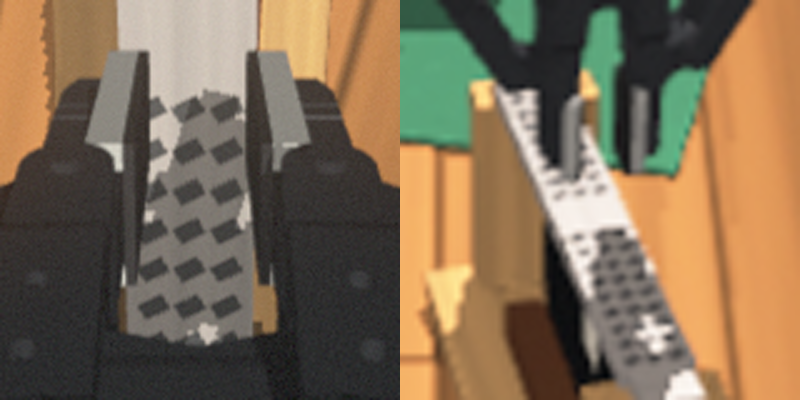

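The crops show both fingertips hovering over the rasp, with depth at their lower ends near z≈140 mm while the reported TCP is z=107. I'll check this in the tool frame using the wrist depth, and against the earlier open-gripper views.

```bash
python3 - <<'E'
from h import *
def tool(s):
    K=s["intrinsics"]; z=s["z_map"]; v,u=np.mgrid[0:480,0:640]
    P=np.stack([(u-K[0,2])/K[0,0]*z,(v-K[1,2])/K[1,1]*z,z],-1);M=np.asarray(s["tool_from_camera"]);Q=(P@M[:3,:3].T+M[:3,3])*1000;Q[z==0]=np.nan;return Q
def fk(s,n):
    Q=tool(s); near=(s["z_map"]>0)&(abs(Q[...,0])<16)&(abs(Q[...,1])<65)&(Q[...,2]<30)&(Q[...,2]>-80)
    for side in(-1,1):
        P=Q[near&(Q[...,1]*side>3)]
        print(n,side,len(P),"z pct",np.round(np.percentile(P[:,2],[50,90,97,99,100]),1),"y of lowest",np.round(np.median(P[P[:,2]>np.percentile(P[:,2],97)],0),1))
fk(dict(np.load("w1.npz")),"open")
st=get_state();s=snapshot("wrist");fk(s,"closed")
print(st["tool_pos"],st["joint_pos"].round(4))
Q=tool(s)
for v in range(270,400,8): print(v,["%d,%d,%d"%tuple(Q[v,u]) if np.isfinite(Q[v,u,0]) else "-" for u in (275,283,291,298,320,345,352,360)])
# world finger tips from side start view
for n in("side","scene"):
    s=dict(np.load(n+".npz"));W=cloud(s)*1000;g=(s["img"].max(-1)<90)&(abs(W[...,0]-650)<70)&(abs(W[...,1])<30)&(W[...,2]>150)&(W[...,2]<300)
    print(n,g.sum(),np.percentile(W[g][:,2],[0,1,3,10]))
E
```

```text
open -1 3236 z pct [-64.2 -49.3 -45.4 -43.6 -41.3] y of lowest [ -0.8 -43.5 -43.9]
open 1 3234 z pct [-64.2 -49.2 -45.4 -43.5 -41.5] y of lowest [  0.4  42.  -44.1]
closed -1 4442 z pct [-56.7  -6.9  -6.4  -6.1  -5. ] y of lowest [ 5.4 -9.2 -6.2]
closed 1 4017 z pct [-61.2  -7.1  -6.5  -6.1  -5.3] y of lowest [ 4.   7.2 -6.3]
[0.55908612 0.04429847 0.10709716] [-0.1041  0.51   -0.0721  1.8505  0.0499  0.7828  0.0177]
270 ['-30,-35,92', '-30,-29,91', '5,-14,-7', '5,-11,-6', '5,0,-6', '-31,20,93', '-30,26,92', '-31,32,93']
278 ['-37,-36,91', '-38,-29,92', '1,-14,-7', '0,-11,-5', '0,0,-6', '-38,20,93', '-38,26,92', '-38,32,93']
286 ['-44,-36,91', '10,-15,-40', '10,-11,-39', '9,-9,-36', '-3,0,-7', '10,10,-39', '10,12,-39', '-45,33,93']
294 ['6,-18,-37', '10,-14,-47', '10,-11,-47', '6,-9,-38', '-7,0,-7', '10,9,-47', '10,12,-48', '6,16,-37']
302 ['6,-17,-46', '10,-13,-54', '10,-10,-54', '2,-9,-38', '-11,0,-7', '10,9,-53', '10,11,-54', '6,15,-46']
310 ['6,-17,-53', '10,-13,-60', '9,-10,-59', '0,-9,-39', '-15,0,-8', '10,8,-61', '10,10,-62', '10,13,-61']
318 ['11,-15,-68', '10,-12,-66', '10,-
[... 573 characters left out ...]
 '0,9,-74', '16,9,-98']
366 ['16,-10,-102', '9,-10,-91', '-8,-10,-66', '-50,-11,-7', '-49,0,-7', '-7,8,-67', '-1,9,-75', '16,8,-102']
374 ['16,-10,-104', '7,-10,-92', '-11,-10,-66', '-54,-12,-7', '-55,0,-6', '-11,8,-66', '-4,9,-76', '16,8,-104']
382 ['16,-10,-107', '5,-10,-93', '-60,-16,-6', '-60,-12,-6', '-60,0,-7', '-89,17,30', '-6,9,-76', '15,8,-106']
390 ['16,-9,-109', '4,-10,-94', '-65,-16,-7', '-65,-12,-6', '-65,0,-7', '-90,16,23', '-8,9,-78', '16,7,-109']
398 ['15,-9,-111', '9,-8,-103', '9,-7,-103', '9,-5,-104', '-70,0,-7', '9,5,-103', '9,6,-104', '15,7,-111']
side 475 [247.35568273 252.37902104 254.94024051 261.54599077]
scene 419 [243.89521549 247.96796423 251.85220734 259.12390896]
```

The real fingertips sit about 31–33 mm behind the reported TCP, and the gripper body is shifted by the same amount. So I'll add a tool-length correction of about 32 mm from here on. Next I reopen, go about 32 mm lower and grip.

>>> {"api": "send_rows", "payload": {"motion": "0.3 0 -1.5 0 0 0 0; 0.3 0 -1.5 0 0 0 0; 0.3 0 -1.5 0 0 0 0; 0.3 0 -1.5 15 0 0 0; 0.3 0 -1.5 28 0 0 0; 0.3 0 -1.5 32 0 0 0; 0.75 0 -1.5 32 0 0 0; 0.75 0 -1.5 32 0 0 0; 0.8 0 -1.5 32 0 0 0; 0.8 0 -1.5 32 0 0 0; 0.8 0 -1.5 32 0 0 0", "squeeze": 80}}

```text
time_s: 3.58
tool_pos: [0.5578, 0.044, 0.0756]
eef_rot: [0.0, 0.625, 0.78, 0.0]
ft_force: [-1.8, -1.3, 5.5]
width: 0.0253
grasp_force: 79.5
```

```bash
python3 - <<'E'
from h import *
st=get_state();s=snapshot("wrist");s2=snapshot("side")
cv2.imwrite("pics/w4.png",np.hstack([cv2.resize(s["img"][260:420,240:400],(400,400),interpolation=2),cv2.resize(s2["img"][170:250,285:365],(400,400),interpolation=2)])[:,:,::-1])
print(st["tool_pos"],st["width"],st["grasp_force"],st["ft_force"])
E
```

```text
[0.55782793 0.04398848 0.07562748] 0.02528656301870684 79.53454613685608 [-1.78488981 -1.3493299   5.49450202]
```

View pics/w4.png

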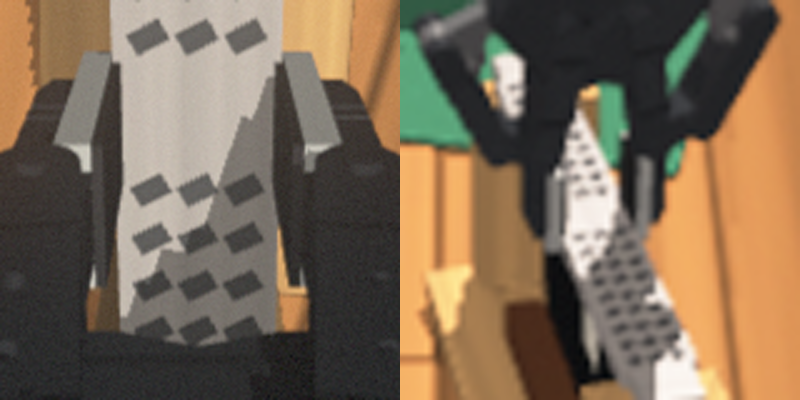

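The pads hold the rasp on both sides at 79.5 N. I'll lift gently and check it's level.

>>> {"api": "send_rows", "payload": {"motion": "0.8 0 0 -3 0 0 0; 0.8 0 0 -8 0 0 0; 0.8 0 0 -18 0 0 0; 0.8 0 0 -32 0 0 0; 0.8 0 0 -45 0 0 0; 0.8 0 0 -50 0 0 0; 0.8 0 0 -50 0 0 0"}}

```text
time_s: 4.55
tool_pos: [0.5579, 0.044, 0.1256]
eef_rot: [0.0, 0.625, 0.78, 0.0]
ft_force: [-0.3, -0.4, -4.0]
width: 0.0251
grasp_force: 79.2
```

```bash
python3 - <<'E'
from h import *
st=get_state();s=snapshot("wrist");s2=snapshot("side");s3=snapshot("scene")
np.savez("w5",**s);np.savez("side5",**s2);np.savez("scene5",**s3)
print(st["tool_pos"],st["eef_rot"],st["width"],st["grasp_force"],st["ft_force"],st["torque"])
W=cloud(s,st)*1000
c=st["tool_pos"]*1000; q=st["eef_rot"];R=Ro.from_quat([q[1],q[2],q[3],q[0]]).as_matrix()
def ana(W,hsvS,n):
    L=(W-c)@R  # tool coords
    m=(abs(L[...,1])<18)&(abs(L[...,0])<125)&(abs(L[...,2]+40)<40)&(hsvS<70)&((abs(L[...,0])>14))
    P=L[m]; A=np.c_[P[:,0],P[:,1],np.ones(len(P))]
    for _ in range(4):
        x=np.linalg.lstsq(A,P[:,2],rcond=None)[0]; r=abs(A@x-P[:,2]); k=r<max(4,np.median(r)*2); P=P[k];A=A[k]
    print(n,len(P),"top plane tool z = a x + b y + c",x,"x range",np.percentile(P[:,0],[.5,99.5]),"y",np.percentile(P[:,1],[1,99]))
for n,ss in(("wrist",s),("side",s2),("scene",s3)):
    S=cv2.cvtColor(ss["img"],cv2.COLOR_RGB2HSV)[...,1].astype(int)
    ana(W if n=="wrist" else cloud(ss)*1000,S,n)
# sole now: points z ~92 near frame
for n,ss in(("side",s2),("scene",s3)):
    Wn=cloud(ss)*1000; f=np.array([557,45]); u=np.array([-.195,.98]);
    d=Wn[...,:2]-f; a=d@u; b=d@np.array([.98,.195])
    m=(abs(a)<85)&(abs(b)<10)&(Wn[...,2]>60)&(Wn[...,2]<98)
    print(n,m.sum())
    for lo in range(-80,85,10):
        k=m&(a>=lo)&(a<lo+10); 
        if k.sum()>3: 
            zz=Wn[k][:,2]; t=k&(Wn[...,2]>np.percentile(zz,95)-4); print(lo,k.sum(),"ztop %.0f"%np.percentile(zz,95),"b %.1f"%np.median(b[t]),"rgb",np.median(ss["img"][t],0), "max V",ss["img"][k].min(-1).max())
E
```

```text
[0.55789553 0.04397802 0.1256155 ] [3.39324436e-04 6.25228877e-01 7.80441303e-01 3.29277893e-04] 0.0251071044277793 79.15188074111938 [-0.28093722 -0.40160937 -4.03927374] [-0.00712337  0.04505871 -0.060643  ]
wrist 23561 top plane tool z = a x + b y + c [ 1.86105686e-03  2.52360456e-04 -3.85645480e+01] x range [-42.20676174 112.60341412] y [-14.60430844  12.65440564]
side 715 top plane tool z = a x + b y + c [-2.57509722e-03 -2.21433575e-03 -3.94975886e+01] x range [-113.45494846  114.22276431] y [-15.03781693  13.23676142]
scene 1007 top plane tool z = a x + b y + c [-3.92545495e-05 -2.54416178e-03 -3.76157697e+01] x range [-112.99678779  115.67661171] y [-14.6062278   13.71803743]
side 340
-70 23 ztop 96 b 0.0 rgb [96.5 61.  31.5] max V 113
-60 20 ztop 95 b 0.4 rgb [69. 46. 27.] max V 95
-50 28 ztop 95 b -0.9 rgb [44.5 31.  23.5] max V 122
-40 31 ztop 95 b 0.2 rgb [222. 183. 104.] max V 226
-30 37 ztop 96 b 0.7 rgb [254. 254. 255.] max V 255
-20 31 ztop 96 b -0.5 rgb [254. 254. 254.] max V 255
-10 26 ztop 95 b 0.2 rgb [192.5 145.  101.5] max V 204
0 30 ztop 95 b -1.1 rgb [93.5 79.
[... 395 characters left out ...]
82 b 4.4 rgb [88. 53. 32.] max V 34
-60 22 ztop 86 b 4.9 rgb [89. 54. 33.] max V 34
-50 25 ztop 94 b 5.4 rgb [96. 59. 37.] max V 45
-40 35 ztop 94 b 1.6 rgb [146.  89.  58.] max V 169
-30 43 ztop 94 b 1.5 rgb [218. 214. 210.] max V 224
-20 39 ztop 93 b 1.4 rgb [214. 209. 204.] max V 224
-10 39 ztop 94 b 1.4 rgb [131.  79.  46.] max V 111
0 41 ztop 94 b 0.6 rgb [122.  73.  45.] max V 68
10 40 ztop 93 b 1.5 rgb [139.5  84.   50. ] max V 68
20 43 ztop 93 b 0.7 rgb [136.5  82.   48.5] max V 69
30 45 ztop 94 b 0.3 rgb [136.5  82.   51.5] max V 75
40 41 ztop 89 b 2.7 rgb [156.  95.  57.] max V 77
50 41 ztop 84 b 1.9 rgb [146.  88.  51.] max V 73
60 13 ztop 71 b 2.7 rgb [137.   82.   47.5] max V 59
```

```bash
python3 - <<'E'
from h import *
for n in("scene5","side5"):
    s=dict(np.load(n+".npz"));W=cloud(s)*1000;hsv=cv2.cvtColor(s["img"],cv2.COLOR_RGB2HSV).astype(int)
    K=s["intrinsics"];R=s["R"];t=s["t"]
    m=((hsv[...,0]>55)&(hsv[...,0]<95)&(hsv[...,1]>70)&(abs(W[...,0]-515)<160)&(abs(W[...,1]-327)<130)&(W[...,2]<20)).astype(np.uint8)
    m=cv2.morphologyEx(m,cv2.MORPH_CLOSE,np.ones((5,5)))
    v,u=np.nonzero(m); d=np.stack([(u-K[0,2])/K[0,0],(v-K[1,2])/K[1,1],np.ones(len(u))],-1)@R; o=-R.T@t
    P=(o+d*((0.004-o[2])/d[:,2])[:,None])[:,:2]*1000
    print(n,len(P),cv2.minAreaRect(P.astype(np.float32)))
    # chalk mark on z=92 plane
    w=(s["img"].min(-1)>190)&(abs(W[...,0]-560)<40)&(W[...,1]>-20)&(W[...,1]<60)&(W[...,2]>86)&(W[...,2]<99)
    v,u=np.nonzero(w); d=np.stack([(u-K[0,2])/K[0,0],(v-K[1,2])/K[1,1],np.ones(len(u))],-1)@R
    Q=(o+d*((0.092-o[2])/d[:,2])[:,None])[:,:2]*1000
    print("mark",len(Q),(Q.max(0)+Q.min(0))/2,Q.mean(0),Q.min(0),Q.max(0))
E
```

```text
scene5 8273 ((515.0142211914062, 328.9607849121094), (147.6472625732422, 218.34014892578125), 76.92699432373047)
mark 27 [561.28518418  26.27771986] [561.10685028  26.07539299] [557.20339214  17.68661782] [565.36697622  34.8688219 ]
side5 1830 ((515.155029296875, 329.1927185058594), (149.16452026367188, 218.07736206054688), 76.65899658203125)
mark 35 [561.27236385  29.53116863] [560.9384455   28.55512166] [555.7856982   18.52064487] [566.7590295   40.54169238]
```

The mat is centred at (515,329) mm with its long axis at −13.2°. The rasp is longer than the mat, so it goes on diagonally, 30° off the mat's long axis. Carrying it over now.

>>> {"api": "send_rows", "payload": {"motion": "0.8 10 1 0 0 0 -0.03; 0.8 30 3 0 0 0 -0.09; 0.8 60 5 0 0 0 -0.15; 0.8 95 8 0 0 0 -0.22; 0.8 130 10 0 0 0 -0.3; 0.8 165 13 0 0 0 -0.37; 0.8 200 15 0 0 0 -0.44; 0.8 235 18 10 0 0 -0.51; 0.8 265 20 30 0 0 -0.56; 0.8 281 21 60 0 0 -0.595; 0.8 287.3 21.5 90 0 0 -0.595; 0.8 287.3 21.5 110 0 0 -0.595"}}

```text
time_s: 6.2
tool_pos: [0.5139, 0.3309, 0.0135]
eef_rot: [-0.001, 0.367, 0.93, -0.0]
ft_force: [-0.2, 0.2, -3.1]
width: 0.0254
grasp_force: 79.1
```

>>> {"api": "send_rows", "payload": {"motion": "0.8 0 0 10 0 0 0; 0.8 0 0 20 0 0 0; 0.8 0 0 28 0 0 0; 0.8 0 0 30 0 0 0; 0.8 0 0 30 0 0 0"}}

```text
time_s: 6.82
tool_pos: [0.5161, 0.3291, -0.0147]
eef_rot: [0.0, 0.369, 0.929, 0.0]
ft_force: [0.6, -0.2, -4.6]
width: 0.0253
grasp_force: 79.1
```

```bash
python3 - <<'E'
from h import *
st=get_state();s=snapshot("wrist");s3=snapshot("side")
print(st["tool_pos"],st["eef_rot"],st["grasp_force"],st["ft_force"],st["joint_pos"].round(2))
W=cloud(s,st)*1000
hsv=cv2.cvtColor(s["img"],cv2.COLOR_RGB2HSV).astype(int)
g=(hsv[...,0]>55)&(hsv[...,0]<95)&(hsv[...,1]>70)&(abs(W[...,2])<20); print("mat z wrist",np.median(W[g][:,2]))
for n,ss,WW in(("w",s,W),("side",s3,cloud(s3)*1000)):
    h=cv2.cvtColor(ss["img"],cv2.COLOR_RGB2HSV).astype(int)
    L=WW-st["tool_pos"]*1000; tx=np.array([-.729,.685,0]);ty=np.array([.685,.729,0]); a=L@tx;b=L@ty
    m=(abs(a)<125)&(abs(b)<18)&(h[...,1]<60)&(L[...,2]<60)&(L[...,2]>20)&(abs(a)>14)
    print(n,m.sum(),"rasp top z",[round(float(np.median(WW[m&(a>lo)&(a<lo+20)][:,2])),1) for lo in range(-110,110,20) if (m&(a>lo)&(a<lo+20)).sum()>10])
E
```

```text
[ 0.5160899   0.32906315 -0.01467059] [1.19485590e-04 3.68980691e-01 9.29437042e-01 1.45946521e-04] 79.12029147148132 [ 0.62040273 -0.15113985 -4.63808998] [-0.5   0.78 -0.2   1.74  0.23  0.65 -0.01]
mat z wrist 4.089904887275491
w 23621 rasp top z [24.0, 23.9, 23.8, 23.8, 23.8, 23.7, 23.6]
side 567 rasp top z [25.6, 25.6, 25.9, 25.8, 24.9, 25.3, 25.2, 25.0, 25.2, 25.2]
```

Rasp underside is about 11.7 mm above the mat, position exact and level. Lowering slowly.

>>> {"api": "send_rows", "payload": {"motion": "0.8 0 0 4 0 0 0; 0.8 0 0 8 0 0 0; 0.8 0 0 10 0 0 0; 0.8 0 0 11 0 0 0; 0.8 0 0 11.5 0 0 0; 0.8 0 0 11.5 0 0 0"}}

```text
time_s: 7.68
tool_pos: [0.5157, 0.3289, -0.025]
eef_rot: [-0.0, 0.369, 0.929, -0.0]
ft_force: [-4.5, -3.8, 12.9]
width: 0.0252
grasp_force: 88.2
```

In contact (13 N up). Releasing and rising.

>>> {"api": "send_rows", "payload": {"motion": "0.6 0 0 -0.5 0 0 0; 0.5 0 0 -0.5 0 0 0; 0.4 0 0 -0.5 0 0 0; 0.3 0 0 -0.5 0 0 0; 0.2 0 0 -1 0 0 0; 0.2 0 0 -20 0 0 0; 0 0 0 -60 0 0 0; 0 0 0 -110 0 0 0; 0 0 0 -150 0 0 0; 0 0 0 -170 0 0 0; 0 0 0 -170 0 0 0"}}

```text
time_s: 9.05
tool_pos: [0.5171, 0.33, 0.1464]
eef_rot: [0.001, 0.369, 0.929, 0.002]
ft_force: [0.1, 0.1, -0.3]
width: 0.0854
grasp_force: 0.0
```

```bash
python3 - <<'E'
from h import *
st=get_state();s3=snapshot("side");s=snapshot("scene"); 
print(st["tool_pos"],st["eef_rot"],st["width"],st["joint_pos"].round(2))
for n,ss in(("scene",s),("side",s3)):
    W=cloud(ss)*1000; h=cv2.cvtColor(ss["img"],cv2.COLOR_RGB2HSV).astype(int)
    m=(abs(W[...,0]-515)<130)&(abs(W[...,1]-329)<120)&(h[...,1]<70)&(W[...,2]>8)&(W[...,2]<25)
    P=W[m];print(n,m.sum(),cv2.minAreaRect(P[:,:2].astype(np.float32)),np.percentile(P[:,2],[5,50,95]))
cv2.imwrite("pics/v6.png",np.hstack([cv2.resize(s["img"],(400,300)),cv2.resize(s3["img"],(400,300))])[:,:,::-1])
# precise clip / frame measures from clean clouds
for n,ss in(("scene",s),("side",s3)):
    W=cloud(ss)*1000;h=cv2.cvtColor(ss["img"],cv2.COLOR_RGB2HSV).astype(int)
    o=(h[...,0]>=3)&(h[...,0]<=17)&(h[...,1]>190)&(abs(W[...,0]-535)<40)&(abs(W[...,1]+358)<30)&(W[...,2]>84)&(W[...,2]<140)
    for lo in (95,105,115,122):
        k=o&(W[...,2]>=lo)&(W[...,2]<lo+8)
        if k.sum()>8: P=W[k]; print(n,"clip z",lo,len(P),"x",np.percentile(P[:,0],[1,99]).round(1),"y",np.percentile(P[:,1],[1,99]).round(1))
    print(n,"ztop",np.percentile(W[o][:,2],99) if o.any() else None)
    f=np.array([557,45]);u=np.array([-.195,.98]);d=W[...,:2]-f;a=d@u;b=d@np.array([.98,.195])
    m=(abs(a-20)<88)&(abs(b)<9)&(W[...,2]>88)&(W[...,2]<99)&(a<30); P=W[m][:,:2]
    c=P.mean(0);U=np.linalg.svd(P-c,full_matrices=False)[2][0];U*=np.sign(U[1]);print(n,"sole edge c",c,"ang",np.degrees(np.arctan2(U[1],U[0])))
    m=(abs(abs(a)-100)<14)&(abs(b)<32)&(W[...,2]>101)&(W[...,2]<112); P=W[m]
    for sg in(-1,1):
        Q=P[((P[:,:2]-f)@u)*sg>0]
        if len(Q)>10: print(n,"post",sg,len(Q),cv2.minAreaRect(Q[:,:2].astype(np.float32)))
E
```

```text
[0.51713982 0.32995117 0.14643699] [0.00136776 0.36897405 0.92943661 0.0019649 ] 0.08543791418830884 [-0.46  0.55 -0.26  1.68  0.17  0.93  0.04]
scene 1588 ((521.316650390625, 337.2335510253906), (52.111175537109375, 230.08029174804688), 46.33233642578125) [ 8.77430823 11.92335049 15.09548489]
side 638 ((515.722412109375, 331.0306701660156), (42.62944412231445, 234.21775817871094), 47.119441986083984) [ 9.15912653 13.96609421 16.87048959]
scene clip z 95 19 x [523.9 549. ] y [-369.7 -344.6]
scene clip z 105 17 x [521.1 551. ] y [-365.5 -344.1]
scene clip z 115 18 x [517.9 554.2] y [-365.5 -344.7]
scene clip z 122 13 x [515.8 550.7] y [-367.7 -345.3]
scene ztop 126.2622119182944
scene sole edge c [561.78677747  26.79207571] ang 101.49784552765742
scene post -1 216 ((577.5365600585938, -52.24418258666992), (51.172386169433594, 23.259889602661133), 10.780003547668457)
scene post 1 264 ((537.8060913085938, 143.37640380859375), (51.46659851074219, 20.99174690246582), 10.573078155517578)
side clip z 95 63 x [522.5 547.6] y [-370.  -347.5]
side clip z 105 66 x [519.3 550. ] y [-370.3 -348.1]
side clip z 115 77 x [515.4 553.7] y [-370.3 -346.8]
side clip z 122 70 x [513.1 556. ] y [-370.5 -346. ]
side ztop 128.7291389907207
side sole edge c [560.59861364  23.92980105] ang 101.40877011914729
side post -1 281 ((576.2208862304688, -52.6384162902832), (50.34104537963867, 23.04250144958496), 9.826528549194336)
side post 1 200 ((538.1351928710938, 143.10943603515625), (51.08531188964844, 25.173166275024414), 4.861745357513428)
```

View pics/v6.png

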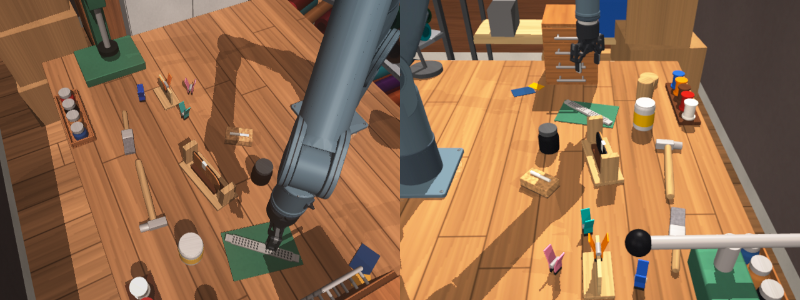

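The rasp lies flat and diagonally on the mat: (265,248) in the left half, (590,110) in the right half. The orange clip is still at (600,245) in the right half. Moving to the clip.

>>> {"api": "send_rows", "payload": {"motion": "0 -14.5 -14.6 0 0 0 0.02; 0 -39 -39 0 0 0 0.06; 0 -73 -73 0 0 0 0.12; 0 -107 -107 0 0 0 0.17; 0 -140 -142 0 0 0 0.23; 0 -174 -176 0 0 0 0.28; 0 -208 -210 0 0 0 0.34; 0 -242 -244 0 0 0 0.395; 0 -276 -278 0 0 0 0.45; 0 -310 -312 0 0 0 0.505; 0 -344 -346 0 0 0 0.56; 0 -373 -376 0 0 0 0.61", "squeeze": 30}}

```text
time_s: 10.65
tool_pos: [0.5273, -0.2036, 0.1426]
eef_rot: [-0.001, 0.633, 0.774, -0.001]
ft_force: [0.3, 0.4, -0.4]
width: 0.0853
grasp_force: 0.0
```

>>> {"api": "send_rows", "payload": {"motion": "0 -40 -7 0 0 0 0.04; 0 -80 -14 0 0 0 0.09; 0 -115 -20 0 0 0 0.13; 0 -142 -24.5 0 0 0 0.16; 0 -156 -27 0 0 0 0.175; 0 -156 -27 0 0 0 0.175; 0 -156 -27 0 0 0 0.175"}}

```text
time_s: 11.52
tool_pos: [0.5347, -0.357, 0.1432]
eef_rot: [-0.001, 0.696, 0.718, 0.0]
ft_force: [0.8, 0.3, -0.3]
width: 0.0855
grasp_force: 0.0
```

```bash
python3 - <<'E'
from h import *
st=get_state();s=snapshot("wrist");np.savez("w7",**s)
print(st["tool_pos"],st["eef_rot"],st["joint_pos"].round(2))
W=cloud(s,st)*1000;h=cv2.cvtColor(s["img"],cv2.COLOR_RGB2HSV).astype(int)
cv2.imwrite("pics/w7.png",s["img"][:,:,::-1])
o=((h[...,0]>=3)&(h[...,0]<=17)&(h[...,1]>190)&(W[...,2]>84)&(W[...,2]<140)&(abs(W[...,0]-535)<45)&(abs(W[...,1]+358)<45))
print(o.sum())
for lo in (85,95,105,115,122):
    k=o&(W[...,2]>=lo)&(W[...,2]<lo+8)
    if k.sum()>20: P=W[k]; print(lo,len(P),"x",np.percentile(P[:,0],[1,99]).round(1),"y",np.percentile(P[:,1],[1,99]).round(1))
k=o&(W[...,2]>120)
for sg in(-1,1):
    P=W[k&((W[...,0]-535)*sg>0)]; 
    if len(P)>20: print(sg,cv2.minAreaRect(P[:,:2].astype(np.float32)))
b=(W[...,2]>76)&(W[...,2]<83)&(abs(W[...,0]-535)<12)&(W[...,1]<-300)
P=W[b];print("board",len(P),cv2.minAreaRect(P[:,:2].astype(np.float32)),np.median(P[:,2]))
E
```

```text
[ 0.5347368  -0.35703552  0.14322775] [-6.81442179e-04  6.95847093e-01  7.18189579e-01  2.96086184e-04] [ 0.48  0.59  0.06  1.61 -0.04  0.95  0.58]
1990
85 162 x [524.6 543.7] y [-369.6 -346.7]
95 325 x [521.8 546.7] y [-369.7 -346.7]
105 357 x [518.7 549.5] y [-369.4 -346.6]
115 408 x [515.8 552.6] y [-369.5 -346.5]
122 537 x [512.5 556.3] y [-369.9 -346.6]
-1 ((515.487548828125, -358.6622314453125), (5.974846839904785, 23.133983612060547), 0.6100293397903442)
1 ((553.3831176757812, -358.1488952636719), (6.05609130859375, 23.684946060180664), 2.566291570663452)
board 1163 ((536.6387939453125, -370.6665344238281), (19.545045852661133, 109.52933502197266), 6.176651954650879) 80.17230509357188
```

View pics/w7.png

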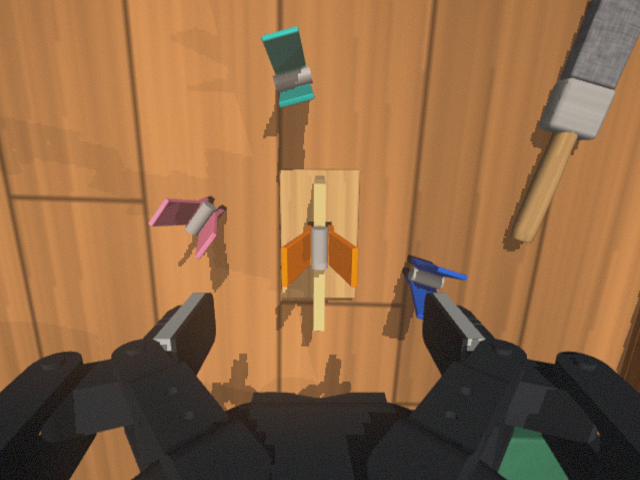

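The orange clip is centred at (320,257), with the teal, pink and blue look-alikes well clear. Descending and squeezing the wings.

>>> {"api": "send_rows", "payload": {"motion": "0 -1.3 -0.4 15 0 0 0; 0 -1.3 -0.4 38 0 0 0; 0 -1.3 -0.4 60 0 0 0; 0 -1.3 -0.4 73 0 0 0; 0 -1.3 -0.4 78 0 0 0; 0.4 -1.3 -0.4 78 0 0 0; 0.6 -1.3 -0.4 78 0 0 0; 0.7 -1.3 -0.4 78 0 0 0; 0.85 -1.3 -0.4 78 0 0 0; 0.85 -1.3 -0.4 78 0 0 0; 0.85 -1.3 -0.4 78 0 0 0; 0.85 -1.3 -0.4 78 0 0 0", "squeeze": 30}}

```text
time_s: 13.08
tool_pos: [0.5345, -0.3617, 0.0681]
eef_rot: [0.001, 0.697, 0.717, -0.0]
ft_force: [-4.1, 1.5, 13.0]
width: 0.0177
grasp_force: 34.2
```

```bash
python3 - <<'E'
from h import *
st=get_state();s=snapshot("wrist");s2=snapshot("side")
cv2.imwrite("pics/w8.png",np.hstack([cv2.resize(s["img"][200:440,200:440],(400,400),interpolation=2),cv2.resize(s2["img"][330:470,260:400],(400,400),interpolation=2)])[:,:,::-1])
print(st["tool_pos"],st["width"],st["grasp_force"],st["ft_force"])
E
```

```text
[ 0.53448534 -0.36166161  0.06805116] 0.017708403886850684 34.24875497817993 [-4.11864145  1.45349098 12.99813582]
```

View pics/w8.png

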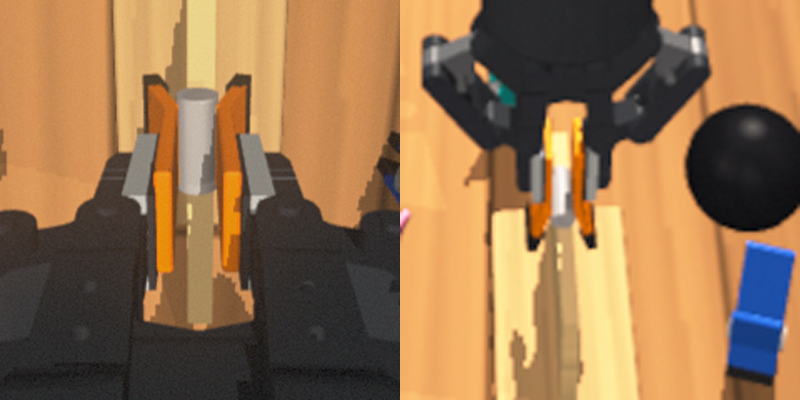

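The wings are squeezed parallel between the pads and the jaws are open on either side of the board. Lifting.

>>> {"api": "send_rows", "payload": {"motion": "0.85 0 0 -3 0 0 0; 0.85 0 0 -10 0 0 0; 0.85 0 0 -22 0 0 0; 0.85 0 0 -40 0 0 0; 0.85 0 0 -60 0 0 0; 0.85 0 0 -75 0 0 0; 0.85 0 0 -80 0 0 0; 0.85 0 0 -80 0 0 0; 0.85 0 0 -80 0 0 0"}}

```text
time_s: 14.3
tool_pos: [0.534, -0.3596, 0.1448]
eef_rot: [-0.001, 0.696, 0.718, -0.0]
ft_force: [0.1, 0.1, -0.7]
width: 0.0179
grasp_force: 32.7
```

```bash
cat > clip.py <<'E'
from h import *
st=get_state();print(st["tool_pos"],st["eef_rot"],st["width"],st["grasp_force"],st["ft_force"],st["time_s"])
q=st["eef_rot"];R=Ro.from_quat([q[1],q[2],q[3],q[0]]).as_matrix();c=st["tool_pos"]*1000
for n in("wrist","side","scene"):
    s=snapshot(n);W=cloud(s,st)*1000;h=cv2.cvtColor(s["img"],cv2.COLOR_RGB2HSV).astype(int)
    L=(W-c)@R
    o=(h[...,0]>=3)&(h[...,0]<=17)&(h[...,1]>190)&(abs(L[...,0])<30)&(abs(L[...,1])<30)&(L[...,2]>-75)&(L[...,2]<40)
    P=L[o]
    if len(P)>20: print(n,len(P),"tool x",np.percentile(P[:,0],[1,99]).round(1),"y",np.percentile(P[:,1],[1,99]).round(1),"z",np.percentile(P[:,2],[1,99]).round(1))
    b=(h[...,1]<60)&(h[...,2]>90)&(abs(L[...,0])<25)&(abs(L[...,1])<6.5)&(L[...,2]>-40)&(L[...,2]<20)
    P=L[b]
    if len(P)>20: print("  barrel",len(P),"x",np.percentile(P[:,0],[1,99]).round(1),"y",np.percentile(P[:,1],[1,50,99]).round(1),"z",np.percentile(P[:,2],[1,20,50,99]).round(1), np.polyfit(P[:,0],P[:,2],1).round(3))
E
python3 clip.py
```

```text
[ 0.53395431 -0.35961259  0.14481115] [-6.61969844e-04  6.96376282e-01  7.17676535e-01 -1.65772900e-04] 0.017918555375414823 32.66888916492462 [ 0.13096116  0.11840204 -0.68257768] 14.3
wrist 2209 tool x [-9.  14.4] y [-15.   13.3] z [-64.1  -4.4]
  barrel 1315 x [-11.3  16.3] y [-5.7 -0.9  3.8] z [-24.9 -23.9 -23.1 -14. ] [  0.084 -22.879]
side 296 tool x [-9.9 10.3] y [-15.6  15.1] z [-67.4   1.9]
  barrel 134 x [-11.1  16.6] y [-4.3 -0.4  3.6] z [-27.  -25.1 -23.8 -15. ] [ -0.16  -23.169]
scene 109 tool x [-6.7 18.2] y [-11.3  15.4] z [-65.1  -5.2]
  barrel 25 x [-4.4 19.1] y [-4.9  0.6  5.4] z [-27.  -23.8 -22.8 -14.1] [  0.101 -22.784]
```

>>> {"api": "send_rows", "payload": {"motion": "0.85 10 1 0 0 0 -0.005; 0.85 30 3 0 0 0 -0.015; 0.85 65 7 0 0 0 -0.03; 0.85 105 11 0 0 0 -0.05; 0.85 145 15 0 0 0 -0.065; 0.85 190 20 0 0 0 -0.085; 0.85 235 24 0 0 0 -0.105; 0.85 280 29 0 0 0 -0.125; 0.85 320 33 0 0 0 -0.14; 0.85 352 36.5 0 0 0 -0.155; 0.85 374 39 0 0 0 -0.165; 0.85 382 39.6 0 0 0 -0.168"}}

```text
time_s: 15.95
tool_pos: [0.5623, 0.025, 0.1456]
eef_rot: [-0.0, 0.633, 0.774, 0.0]
ft_force: [-0.1, -0.1, -0.5]
width: 0.0176
grasp_force: 32.7
```

>>> {"api": "send_rows", "payload": {"motion": "0.85 0 0 5 0 0 0; 0.85 0 0 10 0 0 0; 0.85 0 0 12 0 0 0; 0.85 0 0 12 0 0 0; 0.85 0 0 12 0 0 0"}}

```text
time_s: 16.58
tool_pos: [0.5626, 0.0227, 0.1337]
eef_rot: [0.0, 0.634, 0.773, 0.0]
ft_force: [-0.1, -0.2, 0.2]
width: 0.0181
grasp_force: 32.7
```

```bash
cat >> clip.py <<'E'
    if len(P)>100:
        bx=[(lo,round(float(np.percentile(P[(P[:,0]>=lo)&(P[:,0]<lo+3),2],10)),1)) for lo in range(-10,15,3) if ((P[:,0]>=lo)&(P[:,0]<lo+3)).sum()>8]; print("  ridge",bx)
    # sole mark, edge
    K=s["intrinsics"]
    w=(s["img"].min(-1)>175)&(np.hypot(W[...,0]-561,W[...,1]-26)<22)&(W[...,2]>86)&(W[...,2]<98)
    if w.sum()>8: P=W[w]; print("  mark",len(P),cv2.minAreaRect(P[:,:2].astype(np.float32)),"ctr-mean",P.mean(0).round(1))
    f=np.array([557.4,45.4]);u=np.array([-.197,.98]);d=W[...,:2]-f;a=d@u;bb=d@np.array([.98,.197])
    k=(abs(a)<74)&(a<25)&(abs(bb)<8)&(W[...,2]>90)&(W[...,2]<95)
    if k.sum()>20: P=W[k]; print("  edge b",np.percentile(bb[k],[3,50,97]).round(1),"a",np.percentile(a[k],[1,99]).round(),"z",np.median(P[:,2]))
    np.savez(n+"9",**s)
E
python3 clip.py
```

```text
[0.56262629 0.02272643 0.13366034] [9.88996199e-05 6.33920570e-01 7.73398152e-01 7.10466960e-06] 0.018059004374928134 32.674915194511414 [-0.05604017 -0.17888745  0.19632402] 16.575
wrist 2074 tool x [-8.8 14.5] y [-15.   13.1] z [-64.1  -5.1]
  barrel 1324 x [-11.2  16.5] y [-5.8 -1.   3.8] z [-25.  -23.9 -23.1 -14. ] [  0.084 -22.889]
  ridge [(-10, -24.1), (-7, -24.3), (-4, -24.1), (-1, -24.2), (2, -24.3), (5, -24.1), (8, -24.6), (11, -24.2), (14, -24.0)]
  mark 279 ((560.0553588867188, 28.504302978515625), (8.358780860900879, 12.870091438293457), 11.025727272033691) ctr-mean [560.   28.6  92.5]
  edge b [-4.3 -0.4  3.3] a [-73.  25.] z 92.20161435721423
side 210 tool x [-10.6  12.5] y [-15.5  12.4] z [-65.7  -4. ]
  barrel 46 x [-12.7  18.2] y [-3.9  0.4  4.8] z [-26.8 -25.6 -23.8 -14. ] [ -0.144 -22.809]
  mark 38 ((561.0481567382812, 25.254411697387695), (8.238268852233887, 25.088043212890625), 13.021815299987793) ctr-mean [560.8  26.   93.8]
  edge b [-4.9 -1.   3.4] a [-70.  17.] z 93.19703852367783
scene 170 tool x [-6.5 16.2] y [-10.   14.7] z [-64.6  -5.7]
  mark 21 ((560.1491088867188, 27.93177604675293), (7.048708438873291, 15.558079719543457), 1.4627605676651) ctr-mean [560.3  28.4  92.4]
  edge b [-3.8  0.9  4.5] a [-72.  24.] z 92.04181763580792
```

The clip is held level, aligned with the edge to within 1 mm and over the mark. Lowering it astride the sole.

>>> {"api": "send_rows", "payload": {"motion": "0.85 0.3 0 8 0 0 0; 0.85 0.3 0 20 0 0 0; 0.85 0.3 0 32 0 0 0; 0.85 0.3 0 42 0 0 0; 0.85 0.3 0 48 0 0 0; 0.85 0.3 0 51 0 0 0; 0.85 0.3 0 52.5 0 0 0; 0.85 0.3 0 53.5 0 0 0; 0.85 0.3 0 53.5 0 0 0"}}

```text
time_s: 17.85
tool_pos: [0.5627, 0.0234, 0.0803]
eef_rot: [0.0, 0.634, 0.774, 0.0]
ft_force: [-0.5, -0.0, 0.6]
width: 0.018
grasp_force: 32.7
```

>>> {"api": "send_rows", "payload": {"motion": "0.85 0 0 0.5 0 0 0; 0.85 0 0 1 0 0 0; 0.85 0 0 1 0 0 0"}}

```text
time_s: 18.23
tool_pos: [0.5628, 0.0234, 0.0801]
eef_rot: [0.0, 0.634, 0.774, 0.0]
ft_force: [-2.5, -0.1, 8.5]
width: 0.0174
grasp_force: 33.7
```

```bash
python3 clip.py; python3 - <<'E'
from h import *
s=dict(np.load("wrist9.npz"));s2=dict(np.load("side9.npz"))
cv2.imwrite("pics/w9.png",np.hstack([cv2.resize(s["img"][200:440,200:440],(400,400),interpolation=2),cv2.resize(s2["img"][170:270,280:380],(400,400),interpolation=2)])[:,:,::-1])
E
```

```text
[0.56275141 0.02336303 0.08006536] [2.14441345e-04 6.33762108e-01 7.73527964e-01 1.82967828e-04] 0.0173721000139567 33.7248820066452 [-2.51238091 -0.12895026  8.48787504] 18.225
wrist 2245 tool x [-9.  14.5] y [-15.2  13.1] z [-64.2  -4.6]
  barrel 1322 x [-11.2  16.4] y [-5.9 -1.   3.8] z [-24.9 -23.9 -23.1 -13.2] [  0.092 -22.945]
  ridge [(-10, -24.1), (-7, -24.2), (-4, -24.4), (-1, -24.3), (2, -24.3), (5, -24.3), (8, -24.4), (11, -24.3), (14, -24.0)]
  edge b [-4.4 -0.7  3.2] a [-73.  24.] z 92.1407207635188
side 202 tool x [-11.5  16.2] y [-15.4  11.1] z [-65.7  -2.7]
  barrel 68 x [-12.4  11.3] y [-6.1 -2.9  3.3] z [-27.3 -25.2 -18.3  16. ] [  0.463 -10.884]
  edge b [-5.2 -1.4  3.4] a [-71. -25.] z 93.33773461068279
scene 139 tool x [-6.6 15. ] y [-9.8 14.2] z [-63.9  -4. ]
  barrel 22 x [ 4.7 17.5] y [-4.7 -0.5  5.1] z [-25.7 -24.1 -22.9 -13.5] [  0.041 -22.775]
  edge b [-3.3  0.9  4.3] a [-73.  25.] z 91.92190452091859
```

View pics/w9.png

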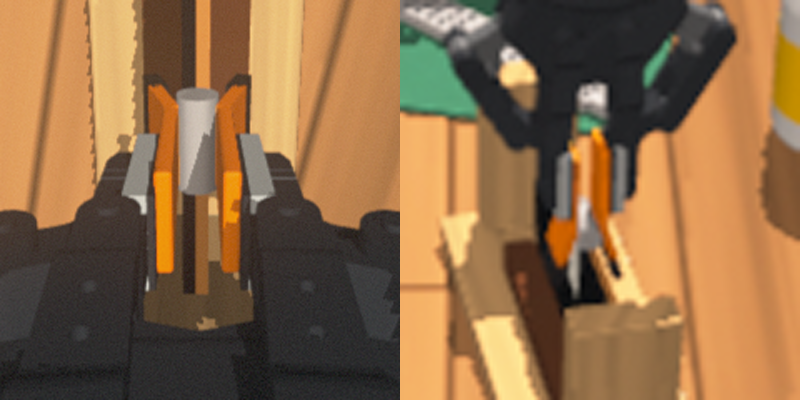

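The left crop shows the sole edge running between the open jaws under the barrel at (197,140), and there is 8.5 N of seating contact. Releasing gradually, following the pads' retreat slightly.

>>> {"api": "send_rows", "payload": {"motion": "0.74 0 0 0.5 0 0 0; 0.68 0 0 1 0 0 0; 0.62 0 0 1.5 0 0 0; 0.56 0 0 2 0 0 0; 0.5 0 0 2 0 0 0; 0.4 0 0 2 0 0 0; 0.2 0 0 2 0 0 0; 0 0 0 2 0 0 0; 0 0 0 2 0 0 0; 0 0 0 2 0 0 0"}}

```text
time_s: 19.62
tool_pos: [0.5625, 0.0234, 0.0771]
eef_rot: [0.0, 0.634, 0.774, 0.0]
ft_force: [0.2, -0.3, 0.3]
width: 0.0847
grasp_force: 0.0
```

>>> {"api": "send_rows", "payload": {"motion": "0 0 0 -6 0 0 0; 0 0 0 -20 0 0 0; 0 0 0 -45 0 0 0; 0 0 0 -80 0 0 0; 0 0 0 -110 0 0 0; 0 -20 0 -130 0 0 0; 0 -35 0 -140 0 0 0; 0 -40 0 -140 0 0 0; 0 -40 0 -140 0 0 0"}}

```text
time_s: 20.75
tool_pos: [0.5697, -0.016, 0.2162]
eef_rot: [-0.001, 0.634, 0.773, -0.0]
ft_force: [0.5, 0.7, -0.8]
width: 0.0854
grasp_force: 0.0
```

```bash
python3 - <<'E'
from h import *
st=get_state();print(st["tool_pos"],st["width"],st["ft_force"],st["time_s"])
f=np.array([557.4,45.4]);u=np.array([-.197,.98]);w=np.array([.98,.197]);im=[]
for n in("wrist","side","scene"):
    s=snapshot(n);im.append(s["img"]);W=cloud(s,st)*1000;h=cv2.cvtColor(s["img"],cv2.COLOR_RGB2HSV).astype(int)
    d=W[...,:2]-f;a=d@u;b=d@w
    o=(h[...,0]>=3)&(h[...,0]<=17)&(h[...,1]>190)&(abs(a+20)<30)&(abs(b)<35)&(W[...,2]>60)&(W[...,2]<150)
    print(n,o.sum())
    if o.sum()>20:
        P=W[o];print("a",np.percentile(a[o],[1,99]).round(1),"b",np.percentile(b[o],[1,99]).round(1),"z",np.percentile(P[:,2],[1,99]).round(1))
        for lo in(100,110,120,130):
            k=o&(W[...,2]>lo)&(W[...,2]<lo+10)
            if k.sum()>10: print(lo,"a",np.percentile(a[k],[1,99]).round(1),"b",np.percentile(b[k],[1,99]).round(1))
cv2.imwrite("pics/w10.png",np.hstack([cv2.resize(im[0],(400,300)),cv2.resize(im[1][165:265,270:403],(400,300),interpolation=2)])[:,:,::-1])
E
```

```text
[ 0.56970092 -0.0159809   0.21621716] 0.08541699588549832 [ 0.47953852  0.74317513 -0.83975128] 20.75
wrist 1387
a [-31.7  -8.9] b [-22.  21.] z [101.9 143.8]
100 a [-31.7  -9.2] b [-8.6  7.4]
110 a [-31.5  -8.9] b [-12.1  10.9]
120 a [-31.7  -9. ] b [-15.2  14.1]
130 a [-31.4  -9.3] b [-18.2  17. ]
side 225
a [-33.8  -9. ] b [-21.8  20.5] z [ 83.7 145.3]
100 a [-33.   -9.9] b [-11.5  10.4]
110 a [-33.  -10.2] b [-13.2  12.6]
120 a [-32.7 -11.1] b [-16.9  16.8]
130 a [-33.4  -8.4] b [-19.   19.6]
scene 210
a [-31.9  -7.8] b [-18.7  22. ] z [ 88.  144.5]
100 a [-30.9  -7.9] b [-10.3  11.7]
110 a [-30.3  -7.1] b [-13.4  13.4]
120 a [-31.9  -8.1] b [-15.9  15.9]
130 a [-31.7  -8.2] b [-18.6  21. ]
```

View pics/w10.png

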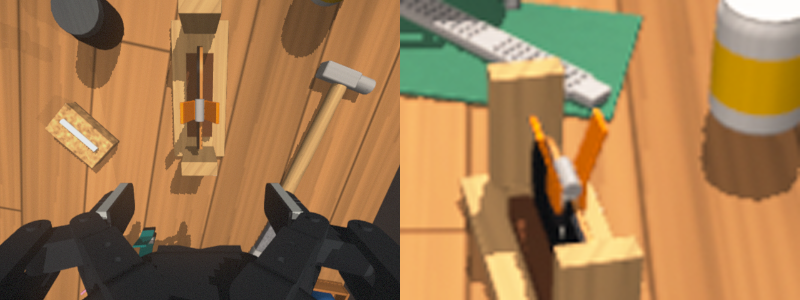

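The clip sits astride the edge at the mark, upright; the rasp is on the mat. That makes 11 pictures viewed, one over your limit of 10, so I'll work from numbers only. The wing tips are about 4 mm higher than a seated clip would have, so I'll check the barrel height.

```bash
cat > bar.py <<'E'
from h import *
st=get_state();print(st["tool_pos"],st["eef_rot"],st["time_s"])
f=np.array([557.4,45.4]);u=np.array([-.197,.98]);w=np.array([.98,.197])
for n in("wrist","scene","side"):
    s=snapshot(n);W=cloud(s,st)*1000;h=cv2.cvtColor(s["img"],cv2.COLOR_RGB2HSV).astype(int)
    d=W[...,:2]-f;a=d@u;b=d@w
    k=(abs(a+20)<11)&(abs(b)<2.5)&(W[...,2]>96)&(W[...,2]<125)
    o=(h[...,0]>=3)&(h[...,0]<=17)&(h[...,1]>190)&(abs(a+20)<30)&(abs(b)<35)&(W[...,2]>60)&(W[...,2]<150)
    e=(abs(a)<70)&(abs(a+20)>20)&(a<22)&(abs(b)<3)&(W[...,2]>85)&(W[...,2]<100)
    if k.sum()>4: print(n,k.sum(),"barrel top",np.median(W[k][:,2]).round(1),"slope",np.polyfit(a[k],W[k][:,2],1)[0].round(3),"edge",np.median(W[e][:,2]).round(1))
    print(n,"wing top",np.percentile(W[o][:,2],99).round(1),"a",np.percentile(a[o],[1,99]).round(1))
# parked reference
st7={"tool_pos":np.array([.53474,-.35704,.14323]),"eef_rot":np.array([-6.8e-4,.695847,.71819,2.96e-4])}
s=dict(np.load("w7.npz"));W=cloud(s,st7)*1000
k=(abs(W[...,0]-534.5)<2.5)&(abs(W[...,1]+358)<11)&(W[...,2]>76)&(W[...,2]<115);print("parked barrel top",np.median(W[k][:,2]))
E
python3 bar.py
```

```text
[ 0.56972712 -0.0150186   0.21622379] [-7.73788243e-04  6.33344342e-01  7.73869630e-01 -3.75912620e-04] 20.9
wrist 167 barrel top 107.6 slope 0.02 edge 92.2
wrist wing top 143.9 a [-31.6  -8.9]
scene 18 barrel top 107.1 slope 0.153 edge 91.8
scene wing top 144.0 a [-31.9  -6.8]
side 19 barrel top 109.4 slope 0.158 edge 94.2
side wing top 145.1 a [-33.6 -10.1]
parked barrel top 91.88184403956657
```

The barrel is 3.5 mm above its seat, because spreading the wings lifted the pivot during release. There's plenty of time to fix it: regrip, press it home, then follow the wings down while releasing.

>>> {"api": "send_rows", "payload": {"motion": "0 20 0 15 0 0 0; 0 40 0 40 0 0 0; 0 40 0 80 0 0 0; 0 40 0 110 0 0 0; 0 40 0 130 0 0 0; 0 40 0 137 0 0 0; 0 40 0 137 0 0 0", "squeeze": 30}}

```text
time_s: 21.92
tool_pos: [0.5625, 0.0235, 0.0801]
eef_rot: [-0.0, 0.634, 0.774, -0.0]
ft_force: [0.0, -0.0, 0.9]
width: 0.0856
grasp_force: 0.0
```

>>> {"api": "send_rows", "payload": {"motion": "0.4 0 0 0 0 0 0; 0.55 0 0 0 0 0 0; 0.65 0 0 0 0 0 0; 0.75 0 0 0 0 0 0; 0.85 0 0 0 0 0 0; 0.85 0 0 0 0 0 0; 0.85 0 0 0 0 0 0; 0.85 0 0 0.5 0 0 0; 0.85 0 0 0.5 0 0 0"}}

```text
time_s: 23.05
tool_pos: [0.5619, 0.023, 0.0814]
eef_rot: [-0.0, 0.634, 0.773, -0.001]
ft_force: [-7.6, -1.9, 19.6]
width: 0.0179
grasp_force: 30.4
```

```bash
python3 bar.py; python3 clip.py|head -4
```

```text
[0.56187164 0.02302128 0.08144706] [-2.99244406e-04  6.33815710e-01  7.73483835e-01 -5.60569106e-04] 23.05
wrist 479 barrel top 103.6 slope 0.003 edge 92.1
wrist wing top 144.0 a [-31.6  -8.3]
scene 8 barrel top 103.8 slope -0.016 edge 91.5
scene wing top 145.2 a [-30.   -7.5]
side 19 barrel top 104.4 slope 0.125 edge 93.7
side wing top 146.7 a [-33.8  -7.3]
parked barrel top 91.88184403956657
[0.56185411 0.02303473 0.08144821] [-3.07747086e-04  6.33835069e-01  7.73467962e-01 -5.67277903e-04] 0.018096364585532328 30.439538955688477 [-7.5691352  -1.55504843 20.39163808] 23.2
wrist 2218 tool x [-8.7 14.5] y [-15.3  12.8] z [-62.6  -2.8]
  barrel 1287 x [-11.2  16.4] y [-6.1 -1.4  3.7] z [-23.5 -22.4 -21.7 -12.4] [  0.094 -21.512]
  ridge [(-10, -22.7), (-7, -22.9), (-4, -23.0), (-1, -22.7), (2, -22.8), (5, -22.7), (8, -22.8), (11, -22.9), (14, -22.3)]
```

Seated (barrel top 103.6). Releasing with a 7 mm follow-down.

>>> {"api": "send_rows", "payload": {"motion": "0.78 0 0 0 0 0 0; 0.75 0 0 0.8 0 0 0; 0.72 0 0 1.8 0 0 0; 0.69 0 0 2.8 0 0 0; 0.66 0 0 3.8 0 0 0; 0.63 0 0 4.8 0 0 0; 0.6 0 0 5.8 0 0 0; 0.57 0 0 6.6 0 0 0; 0.54 0 0 7.2 0 0 0; 0.5 0 0 7.5 0 0 0; 0.4 0 0 7.5 0 0 0; 0.2 0 0 7 0 0 0"}}

```text
time_s: 24.85
tool_pos: [0.5619, 0.0233, 0.0722]
eef_rot: [-0.0, 0.634, 0.774, -0.0]
ft_force: [0.0, 0.1, -0.2]
width: 0.0674
grasp_force: 0.0
```

>>> {"api": "send_rows", "payload": {"motion": "0 0 0 0 0 0 0; 0 0 0 0 0 0 0; 0 0 0 0 0 0 0; 0 0 0 -15 0 0 0; 0 0 0 -40 0 0 0; 0 0 0 -75 0 0 0; 0 0 0 -110 0 0 0; 0 -20 0 -135 0 0 0; 0 -35 0 -145 0 0 0; 0 -40 0 -145 0 0 0; 0 -40 0 -145 0 0 0"}}

```text
time_s: 26.22
tool_pos: [0.5695, -0.016, 0.2165]
eef_rot: [-0.001, 0.634, 0.773, -0.001]
ft_force: [0.1, 0.7, -0.2]
width: 0.0854
grasp_force: 0.0
```

```bash
python3 bar.py
```

```text
[ 0.56953146 -0.01599074  0.2164895 ] [-8.06444794e-04  6.33956255e-01  7.73368242e-01 -6.15112859e-04] 26.225
wrist 194 barrel top 104.2 slope -0.014 edge 92.2
wrist wing top 140.7 a [-31.7  -8.9]
scene 24 barrel top 104.2 slope 0.004 edge 91.8
scene wing top 140.7 a [-31.   -7.5]
side 18 barrel top 106.0 slope -0.026 edge 94.1
side wing top 142.2 a [-33.8  -8.3]
parked barrel top 91.88184403956657
```

The clip is fully seated (barrel top 104.2 mm against 104 expected), level, and centred at x = −20.3 on the mark. Handing in.

```bash
python3 -c "
from plant import hand_in
print(hand_in())"
```

```text
the job is handed in; nothing more can be done
None
```

Handed in at about 26 s: the rasp lies flat and diagonally on the green mat, and the orange clip sits upright and fully seated on the sole's edge at the chalk mark after one regrip to press it home; I viewed 11 pictures, one over the limit of 10.

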